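# Fit a new cartridge fuse into the spring clips of a test jig

### The job

Take the good fuse (white, with blue bands) from the fuse rack and press it down into both pairs of spring clips on the test jig until it is fully home, then slide it along in the clips until its end rests against the copper end contact. The clip carriage is sprung and sinks as you press, so go by feel, and never push the fuse or the jig with more than about 25 newtons. Let go of it, and leave the blown brown fuse and everything else on the bench where it is.

Things in the scene. Friction and masses are not known exactly. Their poses are not given: they have to be found in the camera images.
- fuse_centre (a point): Centre of the good fuse: rigid cylinder, 120 mm long, 22 mm diameter, 0.06 to 0.13 kg, white with two blue bands and a 28 mm steel cap at each end. x runs along its length; the ends are alike, either way round is right. It starts level in a rack cradle, axis 52 mm above the table; the cradle touches it only 40 to 52 mm either side of its centre, so its middle can be gripped from above.
- blown_centre (a point): Centre of the blown fuse: same size and shape, dark brown body with black bands, in the rack's other cradle. Leave it there.
- rack: Fixed grey fuse rack, base 130 mm (its x) by 190 mm (its y), 8 mm thick; origin at the centre of its underside. Two cradles, at y = +50 and -50 mm, hold fuses along the rack's x; either may hold the good one. Cheeks rise to 49 mm above the table, 12 mm either side of a fuse's axis.
- jig: Fixed grey test jig, housing 190 mm (its x) by 90 mm (its y) by 40 mm high; origin at the centre of its underside. It carries the clip carriage. The robot may find it on either side of the bench.
- seat (a point): Moves with the clip carriage: where the fuse's centre lies when fully in the clips and against the end contact; 82 mm above the table with the carriage unloaded. x along the clips towards the end contact, z up. The fuse may be pressed in up to 8 mm short of the contact and then slid along. Under the fuse's middle it is free for 36 mm down to the carriage plate.
- clip_near (a point): Centre of a seated fuse in the first pair of copper C-clips, at x = -48 mm from the seat point; 10 mm long along x. Mouth opens upward: flared to 34 mm wide, 17 mm above this point; lips 17 mm apart, 8 mm above it. Pressed down on its middle, the fuse first touches both clip pairs about 15 mm above its seat and snaps into both at about 10 to 13 N in all; then it slides lengthways with under 2 N.
- clip_far (a point): The same for the second, equal pair of clips, at x = +48 mm from the seat point, next to the end contact.
- end_contact (a point): On the inner face of the copper end contact, an upright plate 4 mm thick and 26 mm wide with a red outer mark, at x = +60 mm from the seat point (half the fuse's length); it reaches 10 mm above this point. A push of over 30 N between fuse and jig, in any direction, counts as damage.
- carriage (a joint): How far the sprung clip carriage has sunk, in m: 0 unloaded (top), 0.024 at its hard stop. It yields about 1 mm for every 0.6 N after the first 2 N (so about 17 N at the hard stop) and rises again when let go.
- flux: White dropper bottle, 34 mm wide, 90 mm tall, loose; origin at the centre of its underside.
- driver: Red-handled screwdriver 150 mm long, 26 mm thick, lying loose along its x; origin at its middle, underneath.
- relay: Black module with orange top, 60 x 80 x 26 mm, loose; origin at the centre of its underside.
Things that resemble listed ones, but are neither listed nor needed, are in the scene too. There is more than one size of the jig; the job needs the larger. Leave any pink or turquoise look-alike of the part that bears fuse_centre alone.

How it is judged:
By the outcome, as a careful person would: the job done as asked, in the order asked, and still so for the second after the job is handed in, with the robot touching nothing.
It also fails if it takes over 46 s, if anything falls off the work surface, if the arm or the gripper's body presses on something with over 40 N, if the wrist force passes 120 N, or if a joint passes its speed limit or range.

### The arm

A 7-joint arm with a two-finger parallel gripper is mounted at the origin on the work surface. World frame = base frame: x ahead of the robot, y to its left, z up, the work surface at z = 0. Lengths are in m, angles in rad, forces in N, time in s.
With the tool pointing down it reaches from about 0.4 to 0.875 m from the base axis. Payload 19.3 kg.
Tool frame: the origin (TCP) lies at the very end of the fingers, on their centre line; the grasp point (between the pads) lies bot.grasp_offset behind it (bot.grasp_offset is the distance from the TCP to the grasp point, in m); z points along the fingers, y is the direction in which the jaws open and shut (so a half turn about z gives the same grasp; the last joint's range is limited). The gripper opens to 85 mm and grips with 20 to 120 N. Pads are 22 mm wide; open, the fingers measure 114 mm over their backs; the gripper's body (76 mm by 85 mm) begins 54 mm behind the grasp point. The pads swing forward as they close: fully open they stand 13 mm farther back than shut.
Start: joints at [1.102, 0.521, -0.036, 1.599, 0.021, 1.021, -0.113], TCP at [0.243, -0.576, 0.231] pointing down, gripper open.
Joint ranges: [-2.91, 2.91], [-0.3, 2.13], [-1.5, 1.42], [0.17, 2.43], [-1.26, 4.41], [0.16, 1.93], [-2.52, 2.52]. Speed limits (rad/s): [1.89, 1.89, 2.39, 2.39, 3.01, 3.01, 3.01].

### API

Orientations are given as [roll, pitch, yaw] about the fixed x, y, z axes, in that order (R = Rz(yaw) Ry(pitch) Rx(roll)).
In Python, from workcell import bot gives the robot as it stands. The module is installed in compiled form; this text tells all that it offers.
- The arm moves only by the shell command python3 -m handwheel 'ROWS' [OPENING] [FORCE]. ROWS is JSON, a list of rows, each a list of 6 numbers: the shift along the tool's x, y, z as a fraction of full scale, then the turn, a rotation vector about the tool's x, y, z as a fraction of full scale. In form: [[x, y, z, rx, ry, rz], ...]. A call has 1 to 8 rows; each row shifts and turns the commanded pose from where the row before left it, along the tool's axes as they then stand; what a row does not reach is not made up. Full scale, the value 1, is 0.025 m for a shift and 360 degrees for a turn. A row lasts 1/8 s, in which the tool goes at most 62.5 mm and 10.7 degrees, less where a joint would pass 70% of its speed; a pose out of reach is approached as far as the arm can. A call with a number of a shift or a turn outside -1 to 1 is refused whole. A call with a gripper value outside its range is refused whole. OPENING is the closure, from -1 (fully open) to 1 (shut), set as the call begins (- or left out, the last holds). The fingers move at their own pace and stop on an object; FORCE is the grip in N (left out, the last holds). Time passes only in rows, so rows that do not move let the fingers close. It gives the time, the measured TCP pose, the force and the opening at its end, in the units of the state.
- bot.observe(): the state, without advancing time (a new reading comes with each control period).
- bot.grab_frame(name): name is "scene" or "top"; returns a dict with "pixels" (480x640x3 uint8, blue, green, red), "vertical_fov" (degrees; the focal length in pixels is half the picture's height over the tangent of half this angle, whatever the lens; pixels are square), "cx", "cy" (the principal point, pixels), "R" (3x3) and "t" (3): a world point X has camera coordinates R X + t. Camera axes: x right, y down, z forward; pixel columns grow to the right and rows downward; lengths in m; the calibration is good to about 2 mm. A picture is of the moment at which its call begins. There is no depth.
- bot.job_done(): hands the job in, once; it reports no verdict.
Trained networks look in a picture, given as the dict that the camera call returned (one of the last four; its "shot" number tells which), for a name from the list of things; names that differ only in an ending like _2 or _b are one class to them, and where a whole thing is asked for, a point or a joint stands for the part that bears it (a point fixed in the world has none). Each returns a list of dicts, best first, with "score" (0 to 1); they miss things now and then, are a little off and sometimes report something else, mostly with a low value. They report only what shows in the picture. A call takes as long as a camera call. They do not tell look-alikes from the thing itself.
- bot.trace(picture, thing): "region" (480x640 bool, what is visible of it) and "point" ([column, row] in pixels, amid what is visible of it).
The state is a dict: "clock": time; "qpos": joint angles; "qd": joint speeds; "joint_efforts": joint torques, N m; "position": TCP position; "tool_rot": TCP orientation; "force": force on the tool from outside, world axes, zero at the start; "moment": the same for the moment, N m; "grip_width": finger opening in m.
Only numpy, scipy, OpenCV 4.12 (cv2) and the standard library are available. Lean on these libraries where they do the work, as an engineer would, in place of code of your own. Each camera call takes 0.05 s, during which the arm holds its last target.

## Working session

There is one attempt and no reset: what is moved stays moved. The work goes in short steps, Python scripts to look and compute and a shell command to move; the robot and the scene stay as the last step left them, time stands still between calls to the robot, and variables do not carry over. Pictures are saved under pics/ and viewed, and the job is handed in when it is done.

```bash
mkdir -p pics; python3 - <<'E'
from workcell import bot
import cv2
print(bot.observe(), bot.grasp_offset)
for n in ("scene","top"):
    f=bot.grab_frame(n); cv2.imwrite(f"pics/{n}0.png",f["pixels"])
    print(n,{k:f[k] for k in f if k!="pixels"})
E
```

```text
{'clock': 0.0, 'qpos': array([ 1.10178784,  0.5219978 , -0.0363227 ,  1.6000013 ,  0.02121448,
        1.02111501, -0.11276662]), 'qd': array([ 1.96226166e-04, -1.56250575e-04, -1.59795067e-03, -3.30694763e-04,
       -5.75868353e-05, -1.81231427e-05,  9.65113519e-04]), 'joint_efforts': array([ 3.87241471e-04, -9.27129936e+01,  1.97998300e+00, -3.69930625e+01,
        1.77989923e-02,  8.24909192e-03, -5.30180409e-05]), 'position': array([ 0.24252757, -0.57565658,  0.2307383 ]), 'tool_rot': array([-3.14046072e+00,  9.64372992e-05,  3.98835323e-01]), 'force': array([ 0.35788463, -0.4018797 ,  0.43613686]), 'moment': array([-0.02760929, -0.04824817,  0.01321847]), 'grip_width': 0.08528491377963068} 0.0187
scene {'vertical_fov': 52.521854129820966, 'cx': 326.78958687331345, 'cy': 232.09084503801037, 'R': array([[ 0.26363335,  0.96456144,  0.01089383],
       [ 0.81346868, -0.21623891, -0.53991613],
       [-0.51842662,  0.15120169, -0.84164832]]), 't': array([-0.13810388, -0.40771978,  1.12603578]), 'shot': 1}
top {'vertical_fov': 43.5768283155309, 'cx': 322.54354179763254, 'cy': 239.7841888451552, 'R': array([[-4.94152066e-04, -9.99982385e-01,  5.91487151e-03],
       [-9.95678917e-01, -5.72554407e-05, -9.28627488e-02],
       [ 9.28614516e-02, -5.93520118e-03, -9.95661350e-01]]), 't': array([0.00345315, 0.5868969 , 1.11576039]), 'shot': 2}
```

View pics/scene0.png

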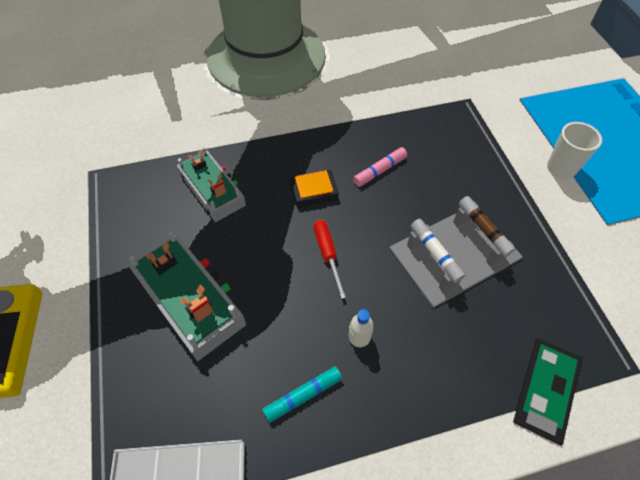

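View pics/top0.png

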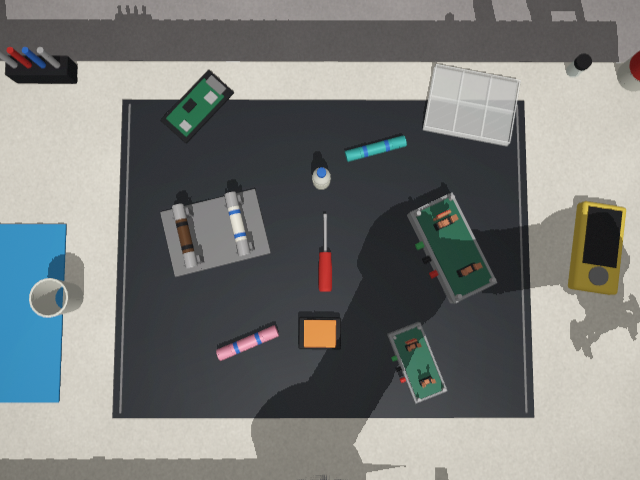

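```bash
cat > h.py <<'E'
import numpy as np, cv2
from workcell import bot
def foc(f): return f["pixels"].shape[0]/2/np.tan(np.radians(f["vertical_fov"]/2))
def ray(f,u,v):
    d=np.array([(u-f["cx"])/foc(f),(v-f["cy"])/foc(f),1.]);R=np.array(f["R"]);t=np.array(f["t"])
    return -R.T@t, R.T@d
def onz(f,u,v,z):
    c,d=ray(f,u,v); return c+d*(z-c[2])/d[2]
def proj(f,X):
    p=np.array(f["R"])@np.array(X)+np.array(f["t"]); return p[:2]/p[2]*foc(f)+[f["cx"],f["cy"]]
def crop(f,c,r,s,name,k=6):
    im=f["pixels"]; c0,c1,r0,r1=max(0,c-s),c+s,max(0,r-int(.75*s)),r+int(.75*s)
    cv2.imwrite("pics/"+name,cv2.resize(im[r0:r1,c0:c1],(800,600),interpolation=cv2.INTER_CUBIC)); print(name,c0,r0,800/(2*s))
E
python3 - <<'E'
from h import *
T=bot.grab_frame("top");S=bot.grab_frame("scene")
crop(T,452,247,70,"tj.png");crop(S,190,295,75,"sj.png")
crop(T,215,232,60,"tr.png");crop(S,455,250,75,"sr.png")
for F,n in((T,"top"),(S,"scene")):
  for th in("fuse_centre","jig","rack","clip_near","clip_far","end_contact"):
    for d in bot.trace(F,th):
        reg=d["region"].astype(np.uint8); 
        (cx,cy),wh,a=cv2.minAreaRect(cv2.findNonZero(reg))
        print(n,th,round(d["score"],2),np.round(d["point"]),"rect",np.round([cx,cy,*wh,a],1))
E
```

```text
tj.png 382 195 5.714285714285714
sj.png 115 239 5.333333333333333
tr.png 155 187 6.666666666666667
sr.png 380 194 5.333333333333333
top fuse_centre 0.96 [373. 146.] rect [375.2 147.9  11.2  62.6  75.1]
top fuse_centre 0.86 [234. 225.] rect [236.7 223.2  65.2  12.4  76.5]
top fuse_centre 0.79 [248. 344.] rect [246.8 342.3  11.9  64.8  67.5]
top jig 0.88 [417. 360.] rect [414.7 362.6  74.5  38.8  68.2]
top jig 0.62 [453. 248.] rect [448.9 249.3 100.6  56.8  63.4]
top rack 0.79 [214. 232.] rect [214.6 232.   66.7  98.7  76. ]
top rack 0.34 [454. 244.] rect [453.7 247.4  94.4  41.1  63.4]
top clip_near 0.9 [454. 247.] rect [453.5 246.5  95.3  41.6  63.4]
top clip_near 0.89 [419. 362.] rect [417.6 362.5  69.3  29.9  68. ]
top clip_near 0.26 [320. 178.] rect [321.  177.5  19.1  19.1  45. ]
top clip_far 0.85 [451. 248.] rect [453.1 246.8  94.4  41.2  63.8]
top clip_far 0.7 [418. 366.] rect [417.7 362.6  68.2  29.9  68.2]
top end_contact 0.96 [455. 249.] rect [453.7 247.4  94.4  40.2  63.4]
top end_contact 0.76 [419. 364.] rect [417.7 362.4  69.3  30.2  67.9]
scene fuse_centre 0.79 [378. 165
[... 307 characters left out ...]
 70.8  54.2]
scene jig 0.59 [209. 184.] rect [210.8 182.4  75.2  41.4  54.3]
scene rack 0.79 [454. 256.] rect [454.8 252.4  76.6 112.   60.8]
scene clip_near 0.84 [185. 291.] rect [183.5 289.5 101.4  52.6  53.1]
scene clip_near 0.81 [204. 178.] rect [208.7 179.3  58.2  30.   53.1]
scene clip_near 0.29 [327. 248.] rect [330.  259.7  81.   16.1  71.6]
scene clip_far 0.91 [184. 293.] rect [183.6 289.7 103.4  54.2  53.1]
scene clip_far 0.9 [210. 178.] rect [209.  179.8  59.2  31.   53.1]
scene clip_far 0.4 [187. 293.] rect [188.1 291.6 126.   69.3  53.5]
scene end_contact 0.87 [208. 178.] rect [208.4 180.2  60.5  30.7  52.4]
scene end_contact 0.81 [183. 289.] rect [183.8 289.6 102.8  53.6  53.6]
```

View pics/tj.png

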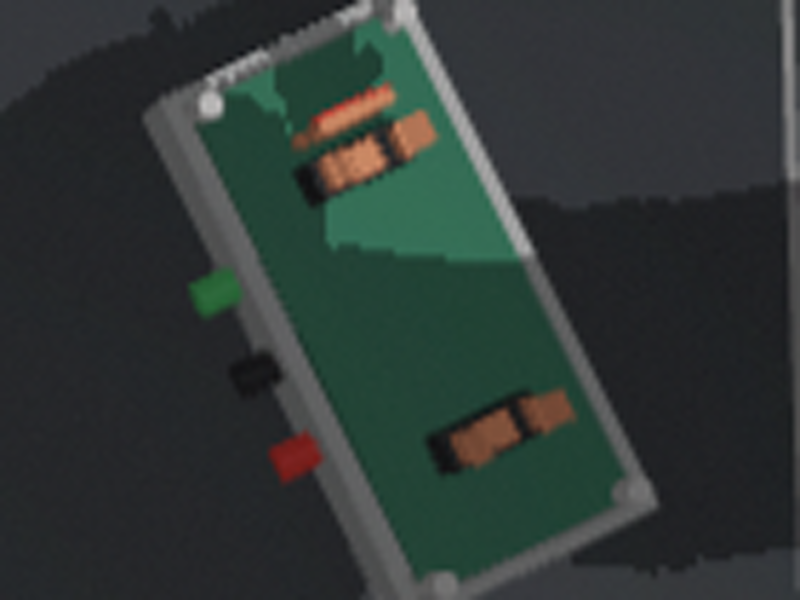

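View pics/sj.png

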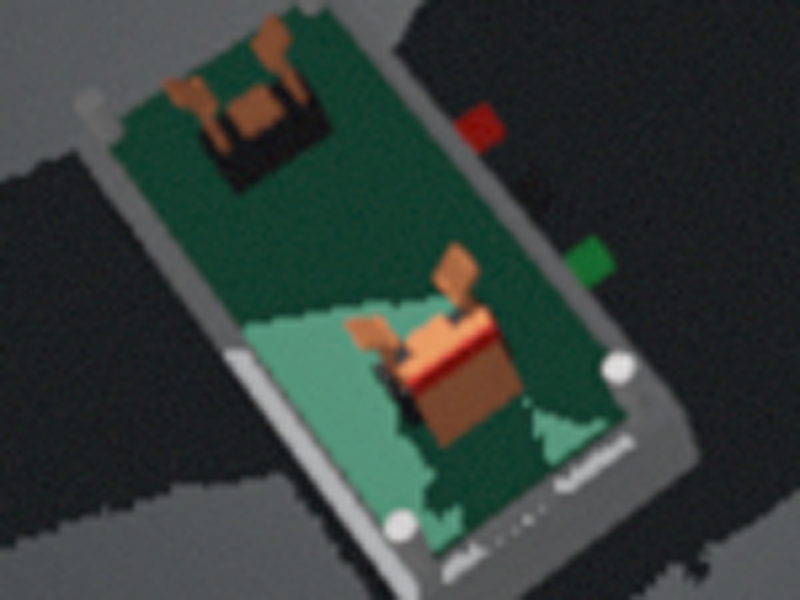

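View pics/tr.png

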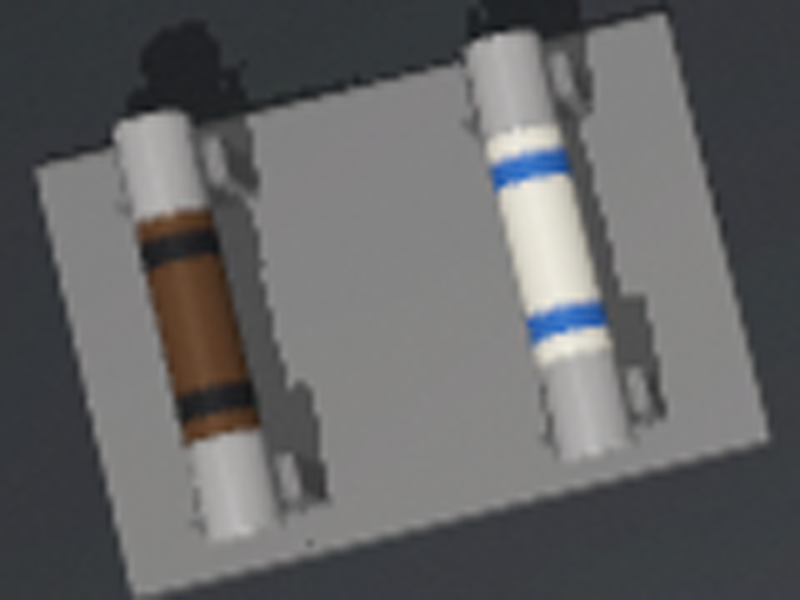

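View pics/sr.png

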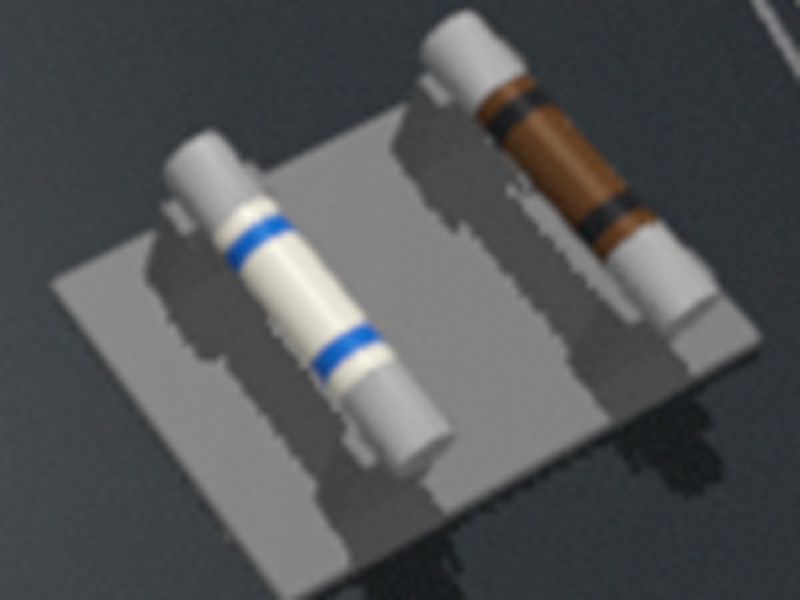

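```bash
cat > fit.py <<'E'
from h import *
from scipy.optimize import minimize
T=bot.grab_frame("top");S=bot.grab_frame("scene")
def cyl(x,y,yaw,z=.052,r=.011,L=.12):
    a=np.linspace(0,2*np.pi,24); c,s=np.cos(yaw),np.sin(yaw)
    return np.array([[x+c*l-s*r*np.cos(b),y+s*l+c*r*np.cos(b),z+r*np.sin(b)] for l in(-L/2,L/2) for b in a])
def hullmask(f,P,k=4):
    p=np.array([proj(f,q) for q in P]); m=np.zeros((480*k,640*k),np.uint8)
    h=cv2.convexHull(((p+.5)*k).astype(np.float32)); cv2.fillConvexPoly(m,np.round(h).astype(np.int32),1); return m
def pick(f,th,pt):
    return min(bot.trace(f,th),key=lambda d:np.hypot(*(np.array(d["point"])-pt)))["region"]
def fit(regs,gen,x0,steps):
    k=4; R=[(f,cv2.resize(r.astype(np.uint8),None,fx=k,fy=k,interpolation=cv2.INTER_NEAREST)) for f,r in regs]
    def cost(p):
        return sum(1-np.sum(r&(m:=hullmask(f,gen(*p),k)))/np.sum(r|m) for f,r in R)
    sim=np.array([x0]+[np.array(x0)+np.eye(len(x0))[i]*steps[i] for i in range(len(x0))])
    o=minimize(cost,x0,method="Nelder-Mead",options=dict(initial_simplex=sim,xatol=1e-5,fatol=1e-5)); return o.x,o.fun
c=onz(T,236.7,223.2,.052)
rt=pick(T,"fuse_centre",(236,223));rs=pick(S,"fuse_centre",(438,251))
for n,rg in(("both",[(T,rt),(S,rs)]),("top",[(T,rt)]),("scene",[(S,rs)])):
    print("fuse",n,fit(rg,cyl,[c[0],c[1],.2],[.005,.005,.05]))
def plate(x,y,yaw,L,W,z=.046):
    c,s=np.cos(yaw),np.sin(yaw); return np.array([[x+c*a*L/2-s*b*W/2,y+s*a*L/2+c*b*W/2,z] for a in(-1,1) for b in(-1,1)])
c=onz(T,453.5,247,.046)
rt=pick(T,"end_contact",(455,249));rs=pick(S,"end_contact",(183,289))
for n,rg in(("both",[(T,rt),(S,rs)]),("top",[(T,rt)]),("scene",[(S,rs)])):
    print("plate",n,fit(rg,plate,[c[0],c[1],.46,.165,.07],[.005,.005,.05,.005,.005]))
E
python3 fit.py
```

```text
fuse both (array([0.61454151, 0.16192171, 0.25832156]), np.float64(0.36394711701060445))
fuse top (array([0.61529802, 0.1636258 , 0.24727954]), np.float64(0.06456340635606295))
fuse scene (array([0.61300349, 0.1586696 , 0.25618413]), np.float64(0.08168658778305005))
plate both (array([ 0.57329259, -0.24387053,  0.44260131,  0.17481017,  0.0748975 ]), np.float64(0.14157939449596157))
plate top (array([ 0.57254729, -0.24136192,  0.44674356,  0.17528885,  0.07650998]), np.float64(0.034432823813354774))
plate scene (array([ 0.57278394, -0.24585514,  0.44200932,  0.17553737,  0.0747052 ]), np.float64(0.04463308113428066))
```

```bash
cat > ov.py <<'E'
from h import *
T=bot.grab_frame("top");S=bot.grab_frame("scene")
def ov(f,x,y,yaw,c,r,s,name,zs=.082):
    im=f["pixels"]; k=800/(2*s); c0,r0=c-s,r-int(.75*s)
    big=cv2.resize(im[r0:r0+int(1.5*s),c0:c0+2*s],(800,600),interpolation=cv2.INTER_CUBIC)
    cs,sn=np.cos(yaw),np.sin(yaw)
    W=lambda a,b,z:(proj(f,[x+cs*a-sn*b,y+sn*a+cs*b,zs+z])-[c0,r0]+.5)*k
    def poly(pts,col): cv2.polylines(big,[np.round([W(*p) for p in pts]).astype(np.int32)],True,col,1)
    for cx in(-.048,.048):
        for sg in(-1,1):
            poly([(cx-.005,sg*.017,.017),(cx+.005,sg*.017,.017),(cx+.005,sg*.0085,.008),(cx-.005,sg*.0085,.008)],(0,255,255))
    for X,col in((.060,(255,255,0)),(.064,(0,0,255))):
        poly([(X,-.013,.010),(X,.013,.010),(X,.013,-.030),(X,-.013,-.030)],col)
    cv2.imwrite("pics/"+name,big)
import sys
ov(T,.5725,-.2414,.4445,452,247,70,"ovt.png")
ov(S,.5728,-.2459,.4445,190,295,75,"ovs.png")
E
python3 ov.py
```

```text
(no output)
```

View pics/ovt.png

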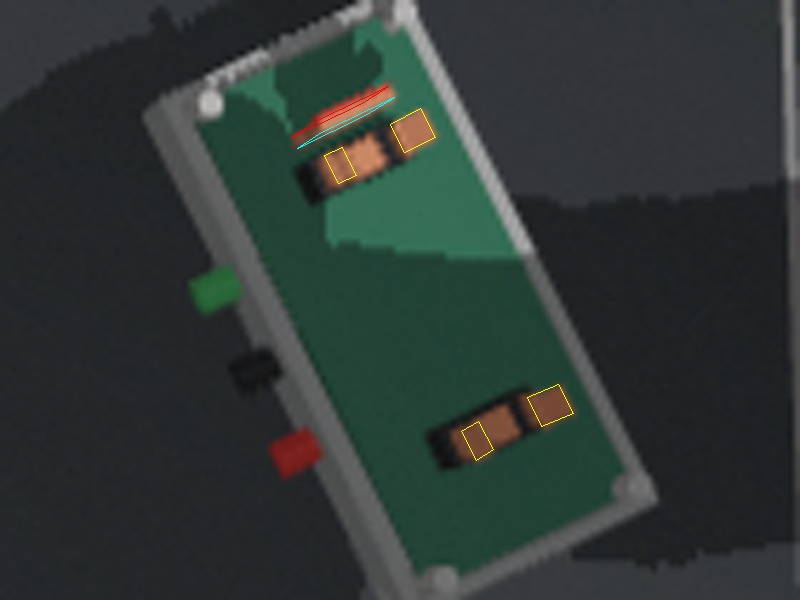

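View pics/ovs.png

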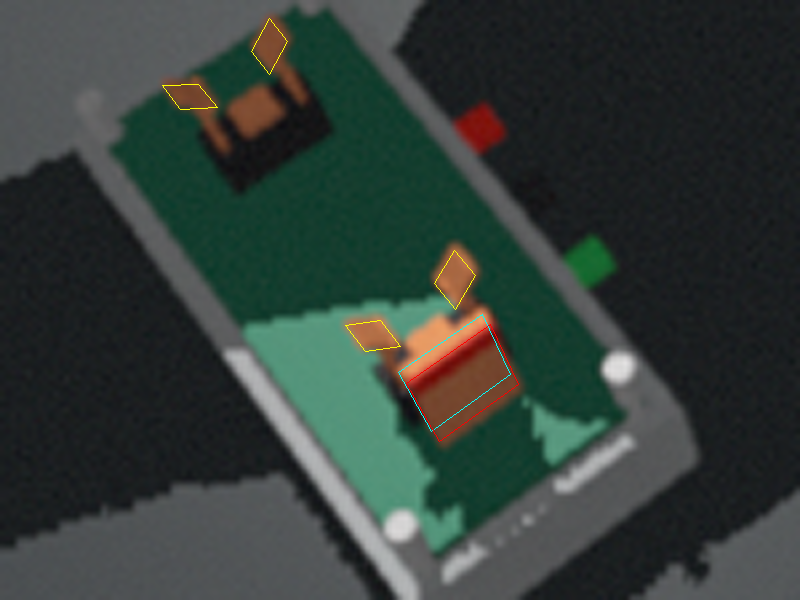

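Candidates in the top view: the white fuse with blue bands in the rack (236,223), the brown fuse in the rack (185,236), the pink look-alike (247,342) and the turquoise one (376,148). There is a large jig (452,247) and a small one (417,362). I choose the white fuse in the rack and the large jig. The crops confirm blue bands on a white body, and the end contact with its red mark at the far end of the large jig (top about 442,214).

```bash
python3 -m handwheel '[[1,-0.85,0,0,0,0],[1,-0.85,0,0,0,0],[1,-0.85,0,0,0,0],[1,-0.85,0,0,0,0],[1,-0.85,0,0,0,0],[1,-0.85,0,0,0,0],[1,-0.85,0,0,0,0],[1,-0.85,0,0,0,0]]' -1 100
```

```text
clock: 2.2
position: [0.3614, -0.3407, 0.2314]
tool_rot: [3.141, -0.0, 0.399]
force: [0.6, 0.1, -0.2]
grip_width: 0.0852
```

```bash
python3 -m handwheel '[[1,-0.85,0,0,0,0],[1,-0.85,0,0,0,0],[1,-0.85,0,0,0,0],[1,-0.85,0,0,0,0],[1,-0.85,0,0,0,0],[1,-0.85,0,0,0,0],[1,-0.85,0,0,0,0],[1,-0.85,0,0,0,0]]'; python3 -m handwheel '[[1,-0.85,0,0,0,0],[1,-0.85,0,0,0,0],[1,-0.85,0,0,0,0],[1,-0.85,0,0,0,0],[1,-0.85,0,0,0,0],[1,-0.85,0,0,0,0],[1,-0.85,0,0,0,0],[0,0,0,0,0,0.0234]]'
cat >> h.py <<'E'
from scipy.spatial.transform import Rotation as Ro
def go(x,y,z,yaw):
    o=bot.observe(); R=Ro.from_euler("xyz",o["tool_rot"]); d=R.inv().apply(np.array([x,y,z])-o["position"])
    r=(R.inv()*Ro.from_euler("xyz",[np.pi,0,yaw])).as_rotvec()
    print("pos",np.round(o["position"],4),"rot",np.round(o["tool_rot"],4),"F",np.round(o["force"],1),"shift units",np.round(d/.025,3),"turn units",np.round(r/(2*np.pi),4),"w",round(o["grip_width"],4),"q",np.round(o["qpos"],2))
E
python3 -c "
from h import *
go(.6142,.1612,.12,.252)"
```

```text
clock: 3.2
position: [0.4797, -0.1063, 0.2314]
tool_rot: [3.141, -0.0, 0.399]
force: [0.1, -0.8, -0.3]
grip_width: 0.0856
clock: 4.2
position: [0.5832, 0.1003, 0.231]
tool_rot: [-3.14, -0.0, 0.252]
force: [-0.8, -0.2, -0.6]
grip_width: 0.0854
pos [0.5832 0.1003 0.231 ] rot [-3.1403e+00 -2.0000e-04  2.5220e-01] F [-0.8 -0.2 -0.6] shift units [ 1.807 -2.046  4.442] turn units [-0.0002 -0.      0.    ] w 0.0854 q [-0.1   0.48 -0.24  1.68  0.13  1.   -1.7 ]
```

```bash
python3 -m handwheel '[[0.6,-0.68,0.6,0,0,0],[0.6,-0.68,0.6,0,0,0],[0.6,-0.68,0.6,0,0,0],[0,0,0.8,0,0,0],[0,0,0.8,0,0,0],[0,0,0.6,0,0,0],[0,0,0.4,0,0,0]]'; python3 - <<'E'
from h import *
go(.6142,.1612,.033,.252)
T=bot.grab_frame("top");S=bot.grab_frame("scene")
crop(T,240,222,60,"tg.png");crop(S,440,245,75,"sg.png")
E
```

```text
clock: 5.08
position: [0.6136, 0.1582, 0.1207]
tool_rot: [3.142, 0.0, 0.252]
force: [-0.5, 0.2, -0.0]
grip_width: 0.0855
pos [0.6136 0.1582 0.1207] rot [3.1416e+00 4.0000e-04 2.5160e-01] F [-0.5  0.2 -0. ] shift units [ 0.055 -0.11   3.506] turn units [ 0.      0.0001 -0.0001] w 0.0855 q [-0.2   0.67 -0.22  1.66  0.18  0.84 -1.82]
tg.png 180 177 6.666666666666667
sg.png 365 189 5.333333333333333
```

View pics/tg.png

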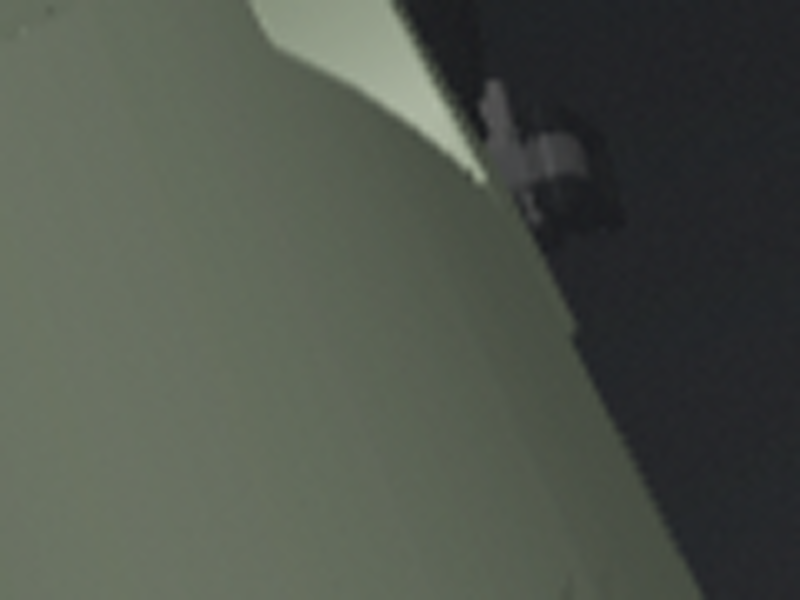

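View pics/sg.png

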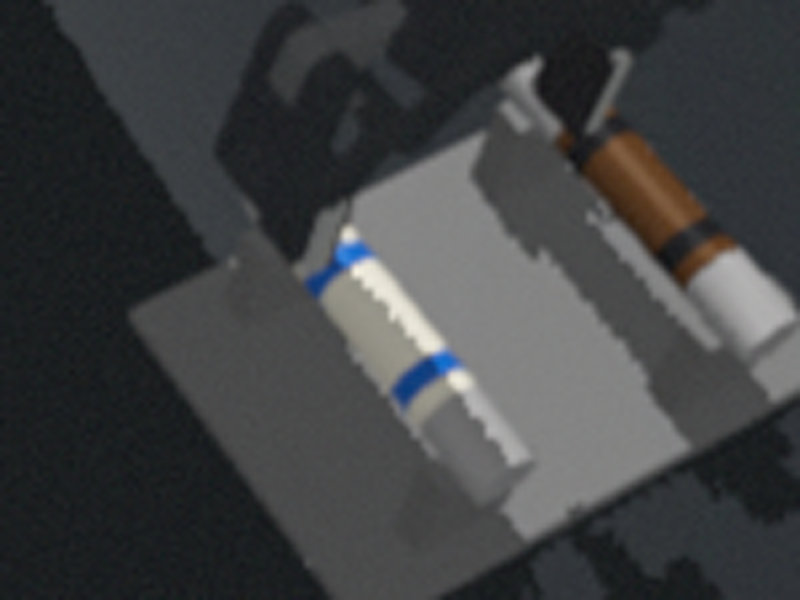

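```bash
python3 -m handwheel '[[0.05,-0.11,0.6,0,0,0],[0,0,0.6,0,0,0],[0,0,0.6,0,0,0],[0,0,0.6,0,0,0],[0,0,0.6,0,0,0],[0,0,0.5,0,0,0],[0,0,0,0,0,0]]'; python3 - <<'E'
from h import *
go(.6142,.1612,.033,.252)
S=bot.grab_frame("scene")
crop(S,440,245,75,"sg2.png")
E
```

```text
clock: 6.05
position: [0.6137, 0.1612, 0.0327]
tool_rot: [3.142, 0.001, 0.252]
force: [0.1, 0.1, -0.4]
grip_width: 0.0857
pos [0.6137 0.1612 0.0327] rot [3.1416e+00 1.5000e-03 2.5180e-01] F [ 0.1  0.1 -0.4] shift units [ 0.02   0.004 -0.01 ] turn units [ 0.      0.0002 -0.    ] w 0.0857 q [-0.22  0.79 -0.19  1.69  0.22  0.68 -1.85]
sg2.png 365 189 5.333333333333333
```

View pics/sg2.png

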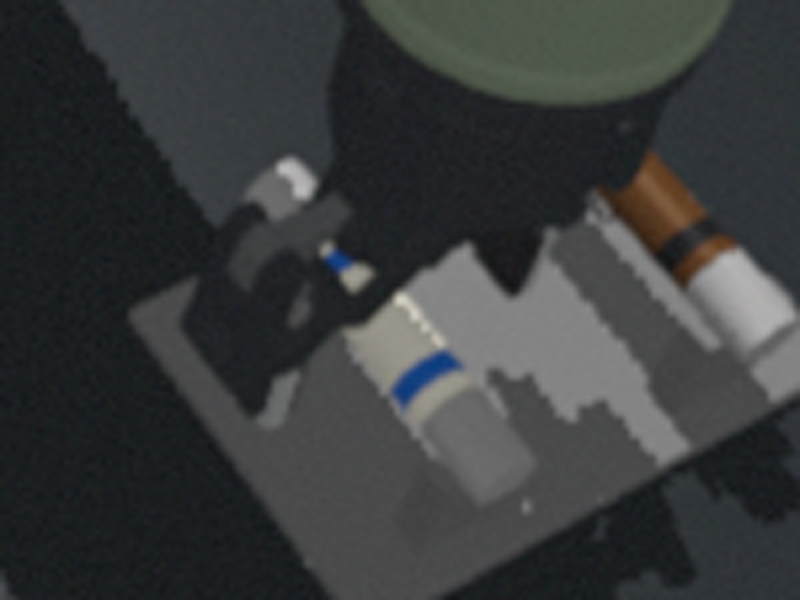

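The fingers straddle the white fuse at its middle. I'll close gently first.

```bash
python3 -m handwheel '[[0,0,0,0,0,0],[0,0,0,0,0,0],[0,0,0,0,0,0],[0,0,0,0,0,0]]' 1 20;python3 -m handwheel '[[0,0,0,0,0,0],[0,0,0,0,0,0],[0,0,0,0,0,0],[0,0,0,0,0,0]]' 1 20
```

```text
clock: 6.6
position: [0.6143, 0.1613, 0.0341]
tool_rot: [3.142, -0.0, 0.252]
force: [-0.8, -1.1, 3.9]
grip_width: 0.0209
clock: 7.1
position: [0.6143, 0.1613, 0.034]
tool_rot: [3.142, -0.0, 0.252]
force: [-1.1, -0.4, 5.5]
grip_width: 0.0211
```

```bash
python3 -m handwheel '[[0,0,-0.02,0,0,0],[0,0,-0.04,0,0,0],[0,0,0,0,0,0]]' 1 100;python3 -m handwheel '[[0,0,-0.2,0,0,0],[0,0,-0.4,0,0,0],[0,0,-0.8,0,0,0],[0,0,-1,0,0,0],[0,0,-1,0,0,0],[0,0,-0.8,0,0,0],[0,0,-0.4,0,0,0],[0,0,0,0,0,0]]'; python3 - <<'E'
from h import *
go(.5727-.004*np.cos(.4445),-.2436-.004*np.sin(.4445),.15,.4445)
S=bot.grab_frame("scene")
crop(S,440,245,100,"sg3.png")
E
```

```text
clock: 7.48
position: [0.6141, 0.1613, 0.0352]
tool_rot: [-3.142, 0.0, 0.252]
force: [-1.0, 0.7, -1.2]
grip_width: 0.0193
clock: 8.48
position: [0.6143, 0.1613, 0.1508]
tool_rot: [-3.142, -0.001, 0.252]
force: [-1.7, -1.1, -0.7]
grip_width: 0.019
pos [0.6143 0.1613 0.1508] rot [-3.1416e+00 -8.0000e-04  2.5170e-01] F [-1.7 -1.1 -0.7] shift units [-5.804 15.302  0.029] turn units [ 0.     -0.0001 -0.0307] w 0.019 q [-0.2   0.63 -0.23  1.64  0.17  0.89 -1.81]
sg3.png 340 170 4.0
```

View pics/sg3.png

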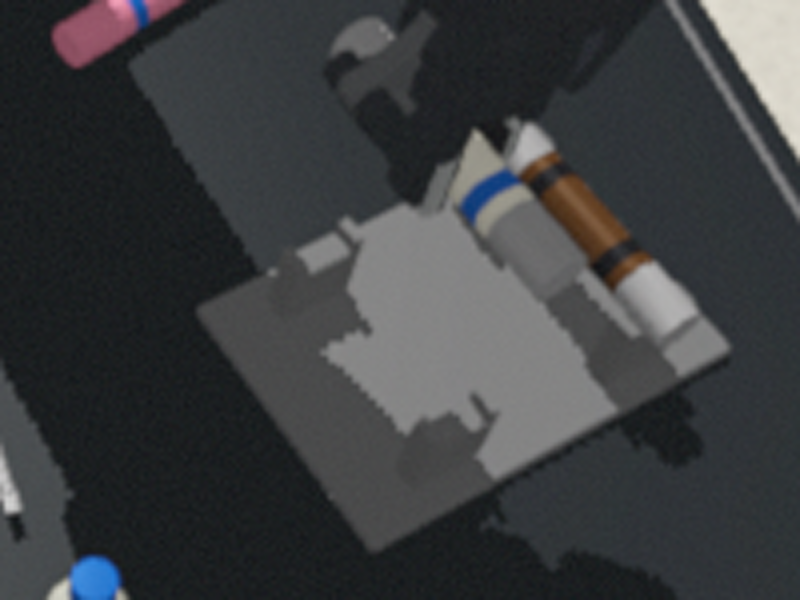

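```bash
python3 -m handwheel '[[-0.2,0.5,0,0,0,0],[-0.37,0.98,0,0,0,0],[-0.37,0.98,0,0,0,0],[-0.37,0.98,0,0,0,0],[-0.37,0.98,0,0,0,0],[-0.37,0.98,0,0,0,0],[-0.37,0.98,0,0,0,0],[-0.37,0.98,0,0,0,0]]';python3 -m handwheel '[[-0.37,0.98,0,0,0,0],[-0.37,0.98,0,0,0,0],[-0.37,0.98,0,0,0,0],[-0.37,0.98,0,0,0,0],[-0.37,0.98,0,0,0,0],[-0.37,0.98,0,0,0,0],[-0.37,0.98,0,0,0,0],[-0.37,0.98,0,0,0,0]]';python3 -m handwheel '[[0,0,0,0,0,-0.0153],[0,0,0,0,0,-0.0154],[0,0,0,0,0,0]]'; python3 - <<'E'
from h import *
go(.5727-.004*np.cos(.4445),-.2436-.004*np.sin(.4445),.11,.4445)
E
```

```text
clock: 9.52
position: [0.5916, -0.0362, 0.1496]
tool_rot: [-3.142, 0.001, 0.251]
force: [0.1, 0.7, -1.1]
grip_width: 0.0194
clock: 10.52
position: [0.5685, -0.2442, 0.1495]
tool_rot: [-3.141, 0.001, 0.251]
force: [0.4, -0.2, -1.2]
grip_width: 0.0193
clock: 10.9
position: [0.5687, -0.2433, 0.1496]
tool_rot: [-3.141, 0.001, 0.443]
force: [0.1, -0.6, -1.3]
grip_width: 0.0194
pos [ 0.5687 -0.2433  0.1496] rot [-3.1407e+00  9.0000e-04  4.4330e-01] F [ 0.1 -0.6 -1.3] shift units [-0.02   0.082  1.584] turn units [-0.0001  0.0001 -0.0002] w 0.0194 q [ 0.49  0.61 -0.26  1.68  0.2   0.87 -0.98]
```

```bash
python3 -m handwheel '[[-0.02,0.08,0.4,0,0,0],[0,0,0.8,0,0,0],[0,0,0.6,0,0,0],[0,0,0.3,0,0,0],[0,0,0,0,0,0]]'; cat > look.py <<'E'
from h import *
import sys
o=bot.observe(); x,y,z=o["position"]; yaw=o["tool_rot"][2]
S=bot.grab_frame("scene"); c,r,s=190,290,90
k=800/(2*s);c0,r0=c-s,r-int(.75*s)
big=cv2.resize(S["pixels"][r0:r0+int(1.5*s),c0:c0+2*s],(800,600),interpolation=cv2.INTER_CUBIC)
cv2.imwrite("pics/"+sys.argv[1]+"_raw.png",big)
cs,sn=np.cos(yaw),np.sin(yaw)
# scene-camera frame bias: y -2.3mm
dy=-.0023
for L,col in((.06,(0,255,255)),(-.06,(255,0,255)),(0.032,(0,255,0))):
    p=[(proj(S,[x+cs*L-sn*.011*np.cos(b),y+dy+sn*L+cs*.011*np.cos(b),z+.0178+.011*np.sin(b)])-[c0,r0]+.5)*k for b in np.linspace(0,2*np.pi,30)]
    cv2.polylines(big,[np.round(p).astype(np.int32)],True,col,1)
cv2.imwrite("pics/"+sys.argv[1]+".png",big)
go(.5727-.004*np.cos(.4445),-.2436-.004*np.sin(.4445),.0795,.4445)
E
python3 look.py a1
```

```text
clock: 11.52
position: [0.5698, -0.2445, 0.0973]
tool_rot: [-3.141, 0.001, 0.444]
force: [0.2, 0.3, -0.9]
grip_width: 0.0196
pos [ 0.5701 -0.2446  0.0979] rot [ 3.1416 -0.      0.4444] F [-0.2  0.3 -0.4] shift units [-0.05   0.008  0.736] turn units [ 0. -0. -0.] w 0.0194 q [ 0.48  0.68 -0.25  1.71  0.22  0.78 -1.  ]
```

View pics/a1.png

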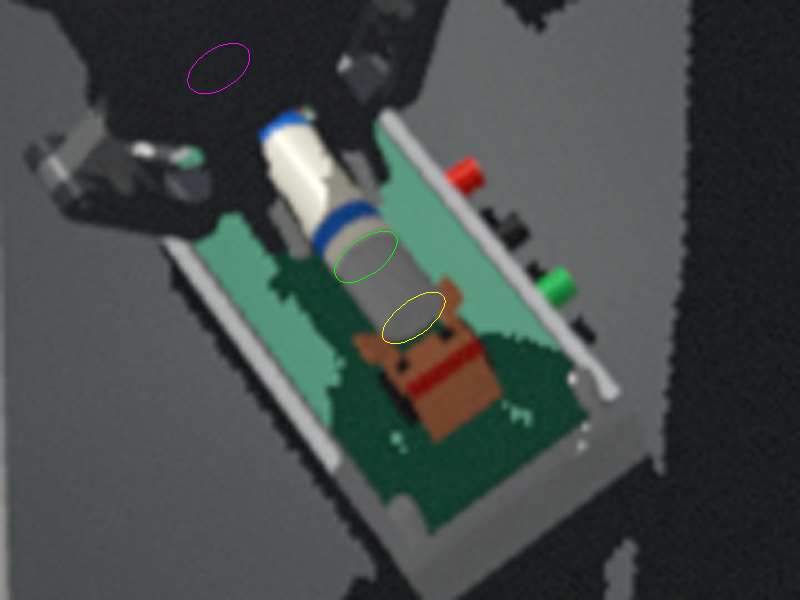

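View pics/a1_raw.png

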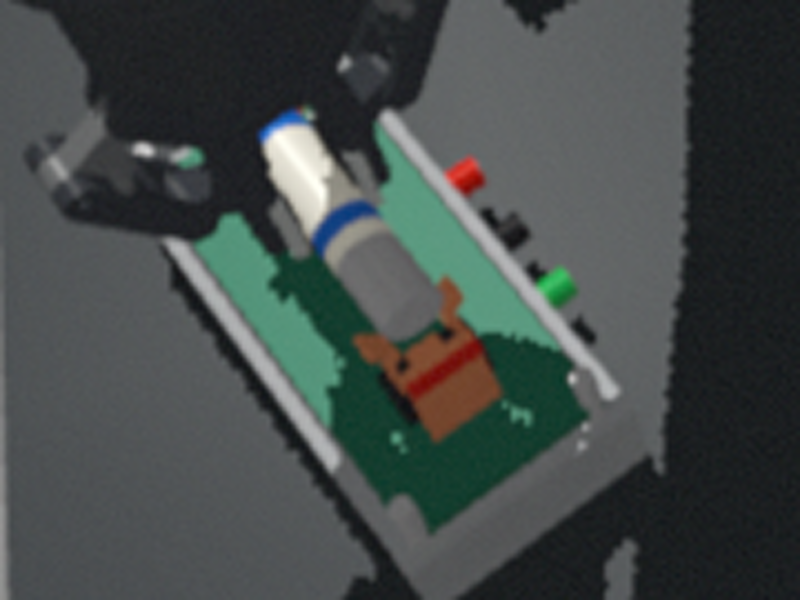

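```bash
cat > look2.py <<'E'
from h import *
o=bot.observe(); x,y,z=o["position"]; yaw=o["tool_rot"][2]
S=bot.grab_frame("scene"); c,r,s=186,291,22
k=400/(2*s)
cs,sn=np.cos(yaw),np.sin(yaw);out=[]
c0,r0=c-s,r-33
for off in(0,-.003):
  big=cv2.resize(S["pixels"][r0:r0+54,c0:c0+44],None,fx=k,fy=k,interpolation=cv2.INTER_CUBIC)
  big=np.clip(big.astype(float)*1.8,0,255).astype(np.uint8)
  for L in(.06,.032,.0245):
    p=[(proj(S,[x+cs*(L+off)-sn*.011*np.cos(b),y-.0023+sn*(L+off)+cs*.011*np.cos(b),z+.0178+.011*np.sin(b)])-[c0,r0]+.5)*k for b in np.linspace(0,2*np.pi,30)]
    cv2.polylines(big,[np.round(p).astype(np.int32)],True,(0,255,255),1)
  out.append(big)
cv2.imwrite("pics/z.png",np.hstack(out))
E
python3 look2.py
```

```text
(no output)
```

View pics/z.png

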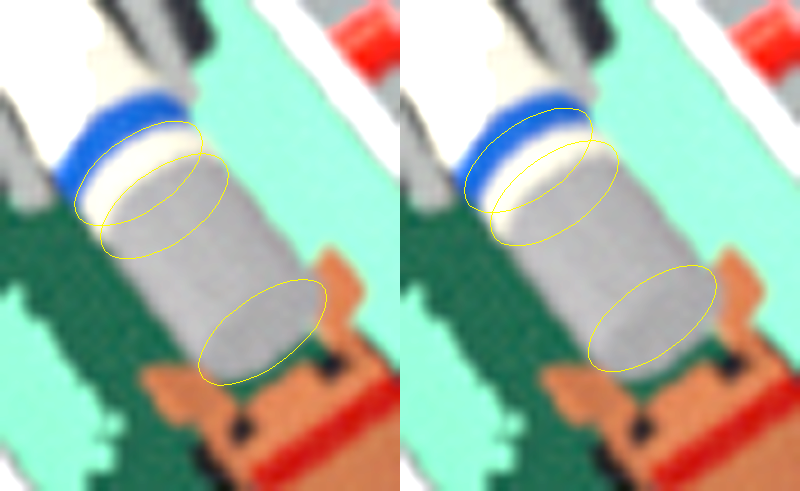

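The left overlay (zero offset) fits the held fuse: end face at crop (262,332), cap edge at about (165,180). So the fuse is centred and level, and about 4 mm short of the contact. Next I lower it to touch.

```bash
python3 -m handwheel '[[0,0,0.3,0,0,0],[0,0,0.2,0,0,0],[0,0,0.12,0,0,0],[0,0,0,0,0,0]]'; python3 -m handwheel '[[0,0,0.12,0,0,0],[0,0,0,0,0,0]]';python3 -m handwheel '[[0,0,0.12,0,0,0],[0,0,0,0,0,0]]'
```

```text
clock: 12.12
position: [0.5699, -0.2445, 0.082]
tool_rot: [-3.141, 0.0, 0.445]
force: [0.1, -0.1, -0.1]
grip_width: 0.0192
clock: 12.38
position: [0.5701, -0.2445, 0.0792]
tool_rot: [-3.142, -0.0, 0.445]
force: [-0.5, 1.0, 0.9]
grip_width: 0.0194
clock: 12.62
position: [0.5701, -0.2445, 0.0762]
tool_rot: [-3.142, -0.0, 0.445]
force: [-0.8, 0.5, 3.1]
grip_width: 0.0194
```

```bash
for i in 1; do python3 -m handwheel '[[0,0,0.12,0,0,0],[0,0,0,0,0,0]]'; python3 -m handwheel '[[0,0,0.12,0,0,0],[0,0,0,0,0,0]]';python3 -m handwheel '[[0,0,0.1,0,0,0],[0,0,0,0,0,0]]'; done
```

```text
clock: 12.88
position: [0.5702, -0.2445, 0.0732]
tool_rot: [3.142, -0.0, 0.445]
force: [-0.9, 2.4, 4.1]
grip_width: 0.0194
clock: 13.12
position: [0.5702, -0.2446, 0.0704]
tool_rot: [3.141, -0.0, 0.445]
force: [-0.9, 1.4, 5.2]
grip_width: 0.0193
clock: 13.38
position: [0.5702, -0.2446, 0.068]
tool_rot: [3.141, -0.0, 0.445]
force: [-1.1, 1.1, 7.7]
grip_width: 0.0193
```

```bash
python3 -m handwheel '[[0,0,0.1,0,0,0],[0,0,0,0,0,0]]'; python3 -m handwheel '[[0,0,0.1,0,0,0],[0,0,0,0,0,0]]';python3 -m handwheel '[[0,0,0.08,0,0,0],[0,0,0,0,0,0]]'
```

```text
clock: 13.62
position: [0.5703, -0.2446, 0.0655]
tool_rot: [3.141, -0.0, 0.445]
force: [-0.6, 2.0, 9.6]
grip_width: 0.0195
clock: 13.88
position: [0.5704, -0.2446, 0.0631]
tool_rot: [3.141, -0.001, 0.445]
force: [-0.7, 2.1, 9.9]
grip_width: 0.0195
clock: 14.12
position: [0.5703, -0.2446, 0.061]
tool_rot: [3.141, -0.0, 0.445]
force: [-0.6, 1.3, 0.2]
grip_width: 0.0192
```

```bash
python3 -m handwheel '[[0,0,0.08,0,0,0],[0,0,0,0,0,0]]'
```

```text
clock: 14.38
position: [0.5701, -0.2446, 0.0587]
tool_rot: [3.142, -0.0, 0.445]
force: [1.4, 1.2, 4.1]
grip_width: 0.0194
```

```bash
python3 -m handwheel '[[0,0,0.12,0,0,0],[0,0,0,0,0,0]]';python3 -m handwheel '[[0,0,0.12,0,0,0],[0,0,0,0,0,0]]';python3 -m handwheel '[[0,0,0.12,0,0,0],[0,0,0,0,0,0],[0,0,0,0,0,0]]'; python3 look.py b1
```

```text
clock: 14.62
position: [0.5702, -0.2446, 0.0558]
tool_rot: [3.142, -0.0, 0.445]
force: [-0.6, 2.2, 6.2]
grip_width: 0.0193
clock: 14.88
position: [0.5701, -0.2446, 0.0529]
tool_rot: [3.141, -0.0, 0.445]
force: [-0.9, 1.6, 7.1]
grip_width: 0.0194
clock: 15.25
position: [0.5702, -0.2446, 0.0501]
tool_rot: [3.141, -0.0, 0.445]
force: [-1.1, 1.4, 8.3]
grip_width: 0.0191
pos [ 0.5702 -0.2447  0.0501] rot [ 3.1412e+00 -2.0000e-04  4.4460e-01] F [-1.1  2.3  9.7] shift units [-0.051  0.005 -1.176] turn units [ 0.0001 -0.      0.    ] w 0.0192 q [ 0.46  0.75 -0.23  1.73  0.24  0.69 -1.02]
```

View pics/b1.png

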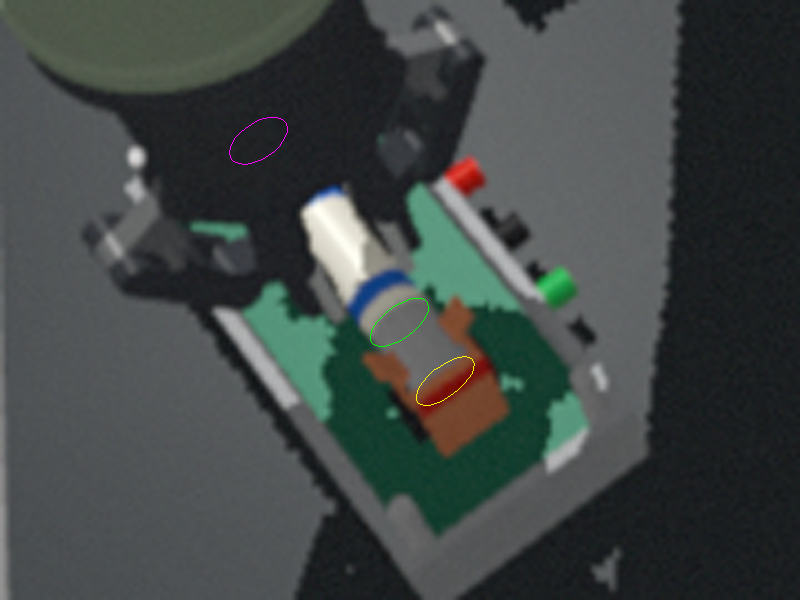

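```bash
python3 -m handwheel '[[0,0,0.12,0,0,0],[0,0,0,0,0,0]]';python3 -m handwheel '[[0,0,0.12,0,0,0],[0,0,0,0,0,0]]'; python3 -m handwheel '[[0,0,-0.2,0,0,0],[0,0,-0.2,0,0,0],[0,0,-0.16,0,0,0],[0,0,0,0,0,0]]'
```

```text
clock: 15.55
position: [0.5702, -0.2447, 0.0471]
tool_rot: [3.141, -0.0, 0.445]
force: [-1.3, 0.5, 11.4]
grip_width: 0.0191
clock: 15.8
position: [0.5703, -0.2447, 0.0442]
tool_rot: [3.141, -0.0, 0.445]
force: [-1.4, 1.0, 13.3]
grip_width: 0.0192
clock: 16.3
position: [0.5702, -0.2446, 0.0581]
tool_rot: [3.141, -0.0, 0.445]
force: [1.0, 1.2, 4.6]
grip_width: 0.0194
```

```bash
python3 -m handwheel '[[0,0,-0.1,0,0,0],[0,0,0,0,0,0]]'
```

```text
clock: 16.55
position: [0.5701, -0.2446, 0.0604]
tool_rot: [3.142, -0.0, 0.445]
force: [1.4, 1.4, 2.9]
grip_width: 0.019
```

```bash
python3 -m handwheel '[[0.04,0,0,0,0,0],[0,0,0,0,0,0]]';python3 -m handwheel '[[0.04,0,0,0,0,0],[0,0,0,0,0,0]]'; python3 -m handwheel '[[0.04,0,0,0,0,0],[0,0,0,0,0,0]]'
```

```text
clock: 16.8
position: [0.5708, -0.2442, 0.0602]
tool_rot: [-3.141, 0.0, 0.445]
force: [-1.6, 0.7, 4.5]
grip_width: 0.0196
clock: 17.05
position: [0.5719, -0.2437, 0.0603]
tool_rot: [-3.142, -0.0, 0.445]
force: [-1.1, 0.2, 3.8]
grip_width: 0.0194
clock: 17.3
position: [0.5719, -0.2436, 0.06]
tool_rot: [-3.141, 0.002, 0.444]
force: [-5.0, -1.0, 4.2]
grip_width: 0.0192
```

```bash
python3 -m handwheel '[[0.02,0,0,0,0,0],[0,0,0,0,0,0]]'; python3 look.py c1
```

```text
clock: 17.55
position: [0.5719, -0.2436, 0.0599]
tool_rot: [-3.141, 0.002, 0.444]
force: [-7.1, -2.8, 3.6]
grip_width: 0.0191
pos [ 0.5719 -0.2436  0.0599] rot [-3.1409e+00  2.3000e-03  4.4410e-01] F [-7.2 -2.4  4.5] shift units [-0.133  0.011 -0.783] turn units [-0.0001  0.0004 -0.0001] w 0.0191 q [ 0.46  0.74 -0.23  1.72  0.24  0.72 -1.02]
```

View pics/c1_raw.png

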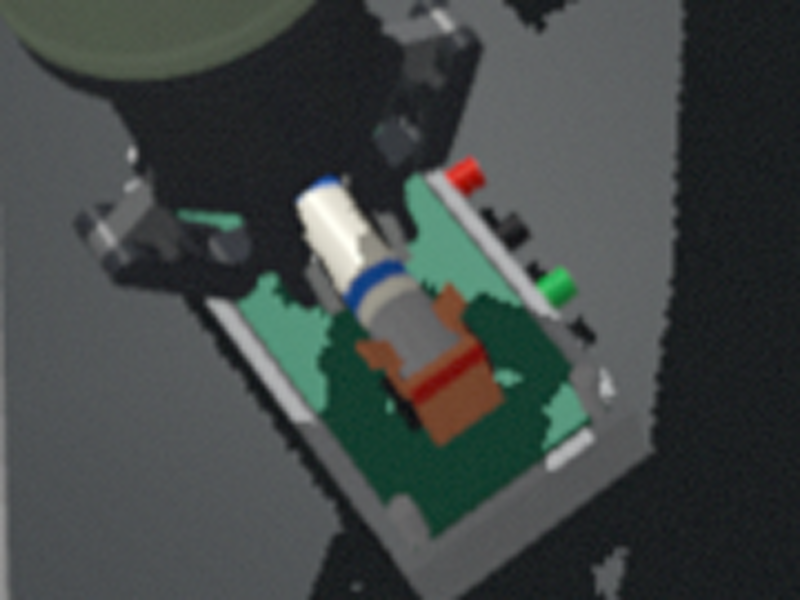

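```bash
python3 -m handwheel '[[-0.01,0,-0.06,0,0,0],[0,0,0,0,0,0]]'; python3 -m handwheel '[[0,0,-0.04,0,0,0],[0,0,0,0,0,0]]'
```

```text
clock: 17.85
position: [0.5719, -0.2436, 0.0615]
tool_rot: [-3.141, 0.002, 0.444]
force: [-5.6, -1.6, 3.0]
grip_width: 0.0195
clock: 18.1
position: [0.5719, -0.2436, 0.0625]
tool_rot: [-3.141, 0.002, 0.444]
force: [-6.2, -1.9, 1.9]
grip_width: 0.0191
```

```bash
python3 -m handwheel '[[0,0,0,0,0,0],[0,0,0,0,0,0]]' 1 20; python3 -m handwheel '[[0,0,0,0,0,0],[0,0,0,0,0,0],[0,0,0,0,0,0],[0,0,0,0,0,0]]' -0.2 20
```

```text
clock: 18.35
position: [0.5719, -0.2436, 0.0624]
tool_rot: [-3.141, 0.002, 0.444]
force: [-5.8, -3.0, 2.4]
grip_width: 0.0191
clock: 18.85
position: [0.5731, -0.2431, 0.0628]
tool_rot: [3.142, -0.0, 0.445]
force: [-0.2, 0.3, -0.7]
grip_width: 0.0514
```

```bash
python3 -m handwheel '[[0,0,-0.2,0,0,0],[0,0,-0.5,0,0,0],[0,0,-0.8,0,0,0],[0,0,-1,0,0,0],[0,0,-1,0,0,0],[0,0,-1,0,0,0],[0,0,-1,0,0,0],[0,0,-1,0,0,0]]'; python3 -m handwheel '[[-1,0,0,0,0,0],[-1,0,0,0,0,0],[-1,0,0,0,0,0],[-1,0.5,0,0,0,0],[-1,0.5,0,0,0,0],[-1,1,0,0,0,0],[0,1,0,0,0,0],[0,1,0,0,0,0]]'; python3 - <<'E'
from h import *
T=bot.grab_frame("top");S=bot.grab_frame("scene")
cv2.imwrite("pics/d_t.png",T["pixels"]);cv2.imwrite("pics/d_s.png",S["pixels"])
crop(T,452,247,60,"d_tj.png");crop(S,190,290,60,"d_sj.png")
E
```

```text
clock: 19.85
position: [0.573, -0.2431, 0.2278]
tool_rot: [3.141, -0.001, 0.445]
force: [0.7, -0.1, -0.3]
grip_width: 0.0512
clock: 20.85
position: [0.4807, -0.3989, 0.2271]
tool_rot: [3.14, -0.001, 0.444]
force: [-0.4, 0.6, 0.5]
grip_width: 0.0511
d_tj.png 392 202 6.666666666666667
d_sj.png 130 245 6.666666666666667
```

View pics/d_t.png

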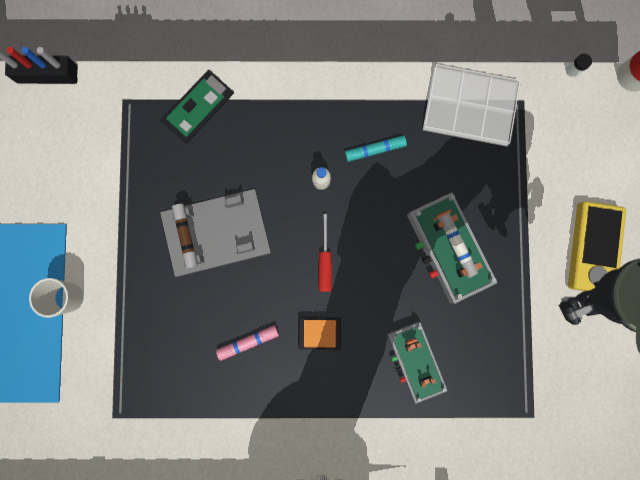

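View pics/d_sj.png

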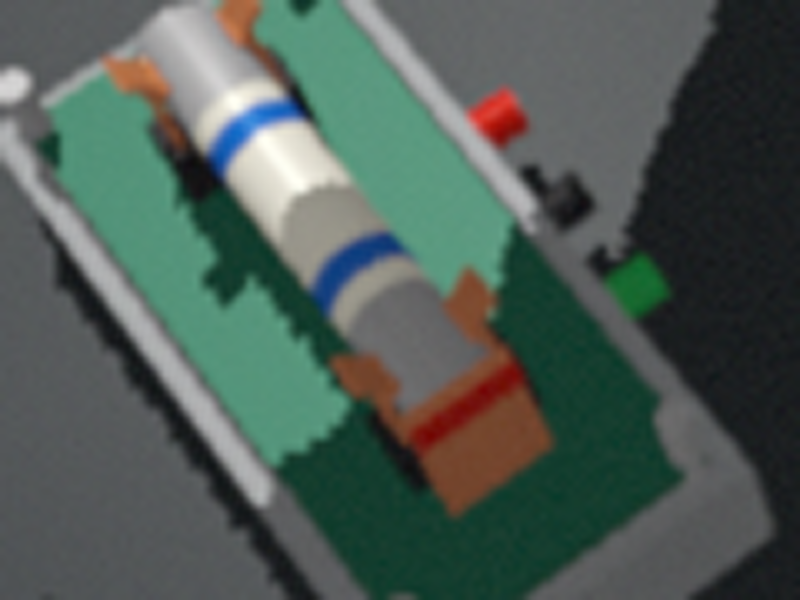

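The fuse lies in both clip pairs (scene crop clips at (410,330) and (185,60)), with its end behind the contact at (460,385). I'll check quantitatively how home and how far along it is.

```bash
cat > chk.py <<'E'
from h import *
T=bot.grab_frame("top");S=bot.grab_frame("scene");out=[]
for f,(x,y),(c,r) in((T,(.5725,-.2414),(455,245)),(S,(.5728,-.2459),(178,283))):
  yaw=.4445;cs,sn=np.cos(yaw),np.sin(yaw);s=40;k=10;c0,r0=c-s//2-10,r-30
  big=cv2.resize(f["pixels"][r0-5:r0+55,c0-5:c0+35+20-10],(400*1,480),interpolation=cv2.INTER_CUBIC) if 0 else None
  w,h=50,75; c0,r0=c-w//2,r-h//2;k=8
  big=cv2.resize(f["pixels"][r0:r0+h,c0:c0+w],None,fx=k,fy=k,interpolation=cv2.INTER_CUBIC)
  big=np.clip(big*1.4,0,255).astype(np.uint8)
  for L in(.06,.032,-.032,-.06):
    p=[(proj(f,[x+cs*L-sn*.011*np.cos(b),y+sn*L+cs*.011*np.cos(b),.082+.011*np.sin(b)])-[c0,r0]+.5)*k for b in np.linspace(0,2*np.pi,40)]
    cv2.polylines(big,[np.round(p).astype(np.int32)],True,(0,0,255),1)
  out.append(big)
cv2.imwrite("pics/chk.png",np.hstack(out))
E
python3 chk.py
```

```text
(no output)
```

View pics/chk.png

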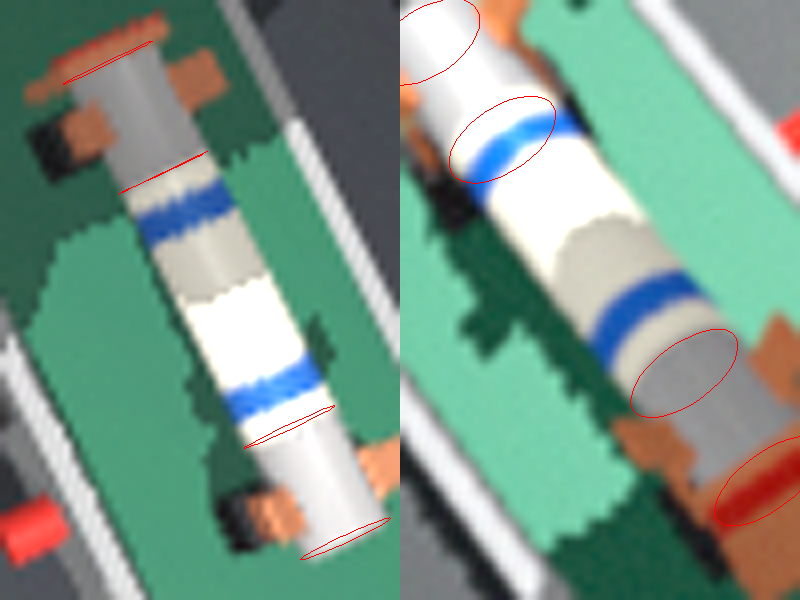

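```bash
python3 -c "
from workcell import bot
print(bot.observe()['clock']); print(bot.job_done())"
```

```text
21.05
the job is handed in; nothing more can be done
None
```

The good fuse is pressed fully home in both clip pairs on the large jig and resting against the copper end contact. I let go of it, moved the arm clear and handed the job in at 21 s of the 46 s allowed.

- **Pressing in:** I pressed with about 11 N before both clip pairs snapped, and the force then dropped away. I then pressed on to about 14 N to make sure it was home. Through that press the force followed the carriage spring to within about 1 N, as it should for a seated fuse.
- **Sliding:** It slid along about 2 mm and then stopped firmly, with about 7.5 N along the clips. From the pictures I had expected about 2.7 mm of travel, a 0.7 mm difference that is within camera error.
- **Last checks:** After release, the fuse in the top view matches the expected seated position to within about 1 mm, in both clip pairs and at the end contact. The scene view shows no gap at the contact. In the last top picture the brown fuse, the look-alikes and the loose items look unmoved.
- **Disagreement:** The two cameras differed from each other by about 5 mm in y, by nearly the same amount at the rack and the jig. I averaged the two, and the feel during gripping and pressing agreed with that.

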